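# Heft two keyboard weights and offer up the brass one

## Task

Half of a split keyboard lies face down on the cutting mat: first swing its folding tent leg, which is in the way of the weight pocket, out until it clicks fully open. Then lift the two look-alike black weights clear of the mat in turn to feel which is the heavier brass one, leave the lighter one lying flat on the mat, and finish while still holding the heavier one in the gripper, still and level, centred and lined up lengthwise over the pocket about two centimetres above the case, so that I can check its fit. Do not drop a weight, and leave everything else on the desk where it is.

Things in the scene. Friction and masses are not known exactly. Their poses are not given: they have to be found in the camera images.
- pocket (a point): mouth centre of the weight pocket (98 mm along y, 35 along x, 12 deep) in the upturned, level bottom of the grey aluminium keyboard case, 35 mm above the desk. Case: 124 (x) x 156 (y) mm, centred 10 mm in +x from here, plus a thumb wing sticking out 40 mm on the robot's side; it stays put. x points across the pocket to the hinge (away from the robot, give or take the yaw), z up
- leg_hinge (a point): middle of the leg's hinge axis, 60 mm in +x from the pocket's centre and 5 mm above the case bottom; the axis is parallel to the pocket's y. Axes as the pocket's
- leg_foot (a point): middle of the leg's crossbar, on the bar's axis. The leg is a U of 7 mm aluminium rod, 116 mm wide: two side arms from the hinge and a crossbar parallel to the hinge axis, 55 mm from it; the middle 70 mm of the bar wears a black rubber sleeve 12 mm in diameter. Axes turn with the leg
- leg (a joint): leg angle (rad). 0: folded flat, crossbar across the pocket on the robot's side of the hinge; grows as the bar rises and swings over the hinge, away from the robot; pi/2 upright; stop at 2.0. Starts at 0.3 to 0.9; light friction keeps it where left. A ball detent resists from about 1.1 (under 2 N at the bar) and past about 1.6 snaps it to the stop, where it stays
- weight_1: one of two look-alike weights: black-coated metal bar, 95 mm long (its y) x 32 wide (x) x 13 high (z), two screw holes on top; origin at the centre of its underside. Both lie flat on the mat, one left and one right of the case. One is brass (roughly 0.34 kg), one aluminium (roughly 0.11 kg); their looks do not tell which
- weight_2: the other weight, same size and look, same axes and origin
- mat: green cutting mat, 450 (x) x 600 (y) x 3 mm, fixed flat on the desk; origin at the centre of its underside, on the desk. Its top is 3 mm above the desk
- glue: white glue bottle with a nozzle, 38 mm across, 98 mm tall, standing on the mat; origin under its centre. Leave alone
- jar: small amber glass jar with black lid, 42 mm across, 45 mm tall, standing on the mat; origin under its centre. Leave alone
- driver: screwdriver, 170 mm long, lying on the mat between robot and case; origin under its middle, x axis along it. Leave alone
- keycap_1: loose cast keycap, blue and white, 18 x 18 x 17 mm, on the mat; origin under its centre. Leave alone
- keycap_2: loose cast keycap, clear and copper, 18 x 18 x 17 mm, on the mat; origin under its centre. Leave alone
- tub: empty clear plastic tub, 90 mm across, 50 mm tall, on the desk beside the mat, to the right; origin under its centre. Leave alone
- notes: pad of yellow sticky notes, 76 x 76 x 16 mm, on the desk beside the mat, to the left; origin under its centre. Leave alone
Things that resemble listed ones, but are neither listed nor needed, are in the scene too. What is shaped like the weight_2 but orange or purple is not meant.

How it is judged:
On the way, in this order (a step that is already met when the one before it is completed fails the run):
1. the tent leg is clicked home in its fully open position (value of joint leg above 1.93 rad), for 0.2 s.
2. the lighter weight is lifted clear of the mat in the gripper, while the heavier lies on the mat (((height (world z) of weight_1 above 0.02 m and contact force between the fingers and weight_1 above 1 N and contact force between weight_1 and mat below 0.05 N and contact force between weight_2 and mat above 2.1 N) or (height (world z) of weight_2 above 0.02 m and contact force between the fingers and weight_2 above 1 N and contact force between weight_2 and mat below 0.05 N and contact force between weight_1 and mat above 2.1 N))), for 0.2 s.
At the end, for the whole second after the job is handed in: Leg over 1.93 rad; the heavier weight held still in the fingers, underside 6 to 45 mm above the case, centre within 12 mm of the pocket's in plan, long axis within 0.15 rad of the pocket's, level within 0.14 rad; the lighter one let go, flat and still on the mat (value of joint leg above 1.93 rad and ((contact force between the fingers and weight_1 above 2 N and horizontal distance between weight_1 and pocket below 0.012 m and z of weight_1 in the frame of pocket between 0.006 and 0.045 m and angle between the y axis of weight_1 and the y axis of pocket, either way round below 0.15 rad and angle between weight_1's own z axis and vertical below 0.14 rad and linear speed of each of weight_1, weight_2 below 0.02 m/s and height (world z) of weight_2 below 0.008 m and angle between weight_2's own z axis and vertical below 0.08 rad and contact force between weight_2 and mat between 0.3 and 2.1 N and contact force between the fingers and weight_2 below 0.05 N) or (contact force between the fingers and weight_2 above 2 N and horizontal distance between weight_2 and pocket below 0.012 m and z of weight_2 in the frame of pocket between 0.006 and 0.045 m and angle between the y axis of weight_2 and the y axis of pocket, either way round below 0.15 rad and angle between weight_2's own z axis and vertical below 0.14 rad and linear speed of each of weight_2, weight_1 below 0.02 m/s and height (world z) of weight_1 below 0.008 m and angle between weight_1's own z axis and vertical below 0.08 rad and contact force between weight_1 and mat between 0.3 and 2.1 N and contact force between the fingers and weight_1 below 0.05 N))); the arm keeps its last pose, push and grip.
It fails at once if a weight is dropped ((contact force between anything else and weight_1 below 0.01 N and linear speed of weight_1 above 0.7 m/s) or (contact force between anything else and weight_2 below 0.01 N and linear speed of weight_2 above 0.7 m/s)).
It fails at once if something else on the desk is shifted by more than 4 cm (distance of any of glue, jar, driver, keycap_1, keycap_2, tub, notes from where it was at the start of the episode above 0.04 m).
It also fails if it takes over 72 s, if anything falls off the work surface, if the arm or the gripper's body presses on something with over 40 N, if the wrist force passes 120 N, or if a joint passes its speed limit or range.

## Robot

A 6-joint arm with a two-finger parallel gripper is mounted at the origin on the work surface. World frame = base frame: x ahead of the robot, y to its left, z up, the work surface at z = 0. Lengths are in m, angles in rad, forces in N, time in s.
With the tool pointing down it reaches from about 0.3 to 0.875 m from the base axis. Payload 4.2 kg.
Tool frame: the origin (TCP) lies on the centre line of the jaws, within the pads' length; the fingertips stand 19 mm ahead of it and the grasp point (between the pads) is the TCP; z points along the fingers, y is the line along which they close (so a half turn about z gives the same grasp; the last joint's range is limited). The gripper opens to 85 mm and grips with 20 to 120 N. Pads are 22 mm wide; open, the fingers measure 114 mm over their backs; the gripper's body (76 mm by 85 mm) begins 54 mm behind the grasp point. The pads swing forward as they close: fully open they stand 13 mm farther back than shut.
Start: joints at [1.08, 0.32, 1.565, -0, 1.257, -0.02], TCP at [0.261, 0.512, 0.221] pointing down, gripper open.
Joint ranges: [-3.11, 3.11], [-0.84, 2.01], [0.21, 2.61], [-1.34, 4.49], [0.05, 2.63], [-2.56, 2.56]. Speed limits (rad/s): [2.57, 2.57, 3.14, 3.14, 3.14, 3.14].

## Interface

Orientations are given as a unit quaternion [w, x, y, z].
In Python, from rig import robot gives the robot as it stands.
- The arm moves only by the tool send_rows, never from a script. Its argument "targets" is a list that holds one entry, the list of rows, each a list of 7 numbers: the closure, from -1 (fully open) to 1 (shut), then the shift along the tool's x, y, z in units of 60 mm (1.0 is 60 mm), then the turn, a rotation vector about the tool's x, y, z in units of 6 degrees (1.0 is 6 degrees). A call has 1 to 20 rows; each row shifts and turns the commanded pose from where the row before left it, along the tool's axes as they then stand; what a row does not reach is not made up. A row lasts 1/8 s, in which the tool goes at most 62.5 mm and 10.7 degrees, less where a joint would pass 70% of its speed; a pose out of reach is approached as far as the arm can. A call is refused whole if a number of a shift passes 1 or a number of a turn 1, either way. A call with a gripper value outside its range is refused whole. The fingers move at their own pace and stop on an object; "force" is the grip in N (left out, the last holds). Time passes only in rows, so rows that do not move let the fingers close. It gives the time, the measured TCP pose, the force, the opening and the grip force at its end, in the units of the state.
- robot.sense(): the state, without advancing time (a new reading comes with each control period).
- robot.get_image(name): name is "scene" or "top" or "wrist"; returns (picture, depth): 480x640x3 uint8, blue, green, red; 480x640 float32, m along the optical axis (not along the pixel's ray), 0 where there is no reading.
- robot.camera_model(name): a dict with "intrinsics" (3x3 intrinsics, pixels), "R" (3x3) and "t" (3): a world point X has camera coordinates R X + t. Camera axes: x right, y down, z forward; pixel columns grow to the right and rows downward; lengths in m; the calibration is good to about 2 mm. A picture is of the moment at which its call begins: read the wrist's pose just before it. camera_model takes no time and is no camera call; for the wrist camera it gives the pose at the moment of the call.
- robot.close_job(): hands the job in; it is judged then, once.
The state is a dict: "time": time; "q": joint angles; "joint_vel": joint speeds; "tau": joint torques, N m; "tcp_pos": TCP position; "eef_rot": TCP orientation; "force": force on the tool from outside, world axes, zero at the start; "torque": the same for the moment, N m; "grip_width": opening from 0.0 (shut) to 1.0 (fully open); "gripper_force": force on a finger pad.
Only numpy, scipy, OpenCV 4.12 (cv2) and the standard library are available. Lean on these libraries where they do the work, as an engineer would, in place of code of your own. Each camera call takes 0.05 s, during which the arm holds its last target. There are 200 camera calls.

## Working session

There is one attempt and no reset: what is moved stays moved. The work goes in short steps, Python scripts to look and compute and a tool call to move; the robot and the scene stay as the last step left them, time stands still between calls to the robot, and variables do not carry over. Pictures are saved under pics/ and viewed, at most 10 in all, crops included, and the job is handed in when it is done.

Besides the shell and the picture viewer there is one more tool, called as a command line: name --argument value ..., lists and objects as JSON in quotes. send_rows: Moves the arm, as the interface text tells. Its arguments: {"type":"object","properties":{"targets":{"type":"array"},"force":{"type":"number"}},"required":["targets"]}

```bash
mkdir -p pics; ls
python3 - <<'E'
from rig import robot
import cv2,numpy as np
np.set_printoptions(precision=4,suppress=True)
print(robot.sense())
for n in ["scene","top"]:
    im,d=robot.get_image(n); cv2.imwrite(f"pics/{n}0.png",im); np.savez(f"pics/{n}0.npz",im=im,d=d)
    m=robot.camera_model(n); print(n,m)
E
```

```text
pics
{'time': 0.0, 'q': array([ 1.08  ,  0.3203,  1.5657, -0.    ,  1.2574, -0.02  ]), 'joint_vel': array([-0.0017, -0.0002,  0.0007, -0.0016, -0.0003,  0.0016]), 'tau': array([  0.0004, -41.5535, -23.4166,   0.    ,   0.0081,  -0.    ]), 'tcp_pos': array([0.2606, 0.512 , 0.2203]), 'eef_rot': array([-0.0002,  0.2332,  0.9724, -0.0009]), 'force': array([ 0.5582, -0.3949,  0.4663]), 'torque': array([-0.0318,  0.0914, -0.0156]), 'gripper_force': 0.0, 'grip_width': 1.0015418628451613}
scene {'intrinsics': array([[471.7622,   0.    , 317.3693],
       [  0.    , 471.7622, 238.7083],
       [  0.    ,   0.    ,   1.    ]]), 'R': array([[-0.1323,  0.9911,  0.0149],
       [ 0.7791,  0.1133, -0.6166],
       [-0.6128, -0.07  , -0.7871]]), 't': array([ 0.0474, -0.3399,  1.2283])}
top {'intrinsics': array([[451.2076,   0.    , 327.6059],
       [  0.    , 451.2076, 235.8925],
       [  0.    ,   0.    ,   1.    ]]), 'R': array([[-0.003 , -1.    , -0.0003],
       [-0.9909,  0.003 , -0.1344],
       [ 0.1344, -0.0001, -0.9909]]), 't': array([-0.0143,  0.491 ,  0.8564])}
```

View pics/top0.png

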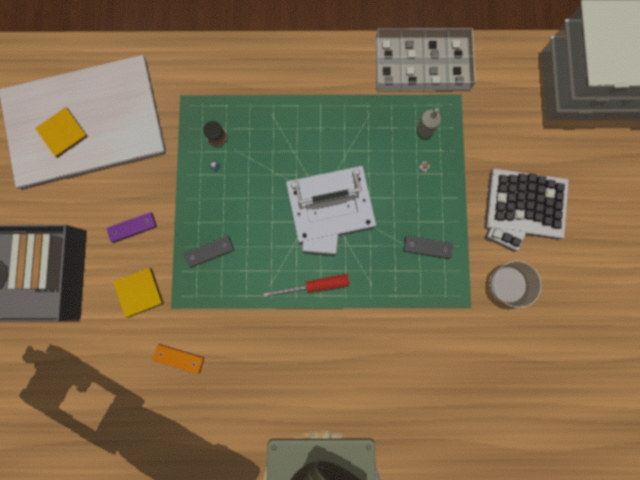

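View pics/scene0.png

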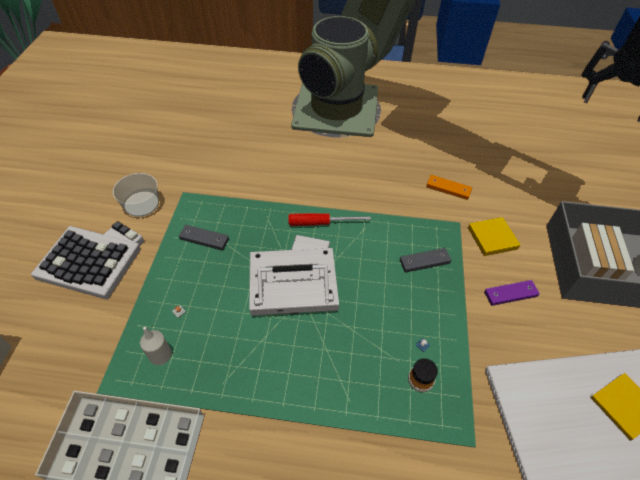

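Top view: the black weights on the mat are at about (208,251) and (428,247). The orange (178,358) and purple (131,227) bars are decoys. The case is at (331,205), with the sleeve at (330,199) and the wing at (320,243). The driver is at (310,287).

```bash
cat > h.py <<'E'
import numpy as np,cv2
from rig import robot
np.set_printoptions(precision=4,suppress=True)
def ray(m,uv,z):
    uv=np.atleast_2d(uv).astype(float); K,R,t=[np.array(m[k]) for k in("intrinsics","R","t")]
    d=(np.c_[uv,np.ones(len(uv))]@np.linalg.inv(K).T)@R; o=-R.T@t
    return o+d*((z-o[2])/d[:,2])[:,None]
def cloud(m,d):
    v,u=np.mgrid[:480,:640]; K,R,t=[np.array(m[k]) for k in("intrinsics","R","t")]
    c=np.stack([(u-K[0,2])/K[0,0],(v-K[1,2])/K[1,1],np.ones(u.shape)],-1)*d[...,None]
    return (c-t)@R
def rect(P):  # centre, yaw of long axis (from +y, in (-90,90] deg), sizes
    (c,s,a)=cv2.minAreaRect((P[:,:2]*1000).astype(np.float32))
    b=cv2.boxPoints((c,s,a)); e=[b[1]-b[0],b[2]-b[1]]; e=max(e,key=np.linalg.norm); e=e*np.sign(e[1])
    return np.array(c)/1000,np.degrees(np.arctan2(-e[0],e[1])),sorted(s)
E
python3 - <<'E'
from h import *
for n in ["top","scene"]:
    f=np.load(f"pics/{n}0.npz"); im,d=f["im"],f["d"]; m=robot.camera_model(n); X=cloud(m,d)
    hsv=cv2.cvtColor(im,cv2.COLOR_BGR2HSV); H,S,V=cv2.split(hsv)
    onmat=(X[...,0]>.3)&(X[...,0]<.75)&(abs(X[...,1])<.31)
    print(n,"mat z",np.median(X[...,2][onmat]))
    # weights: dark low-sat
    mk=((S<60)&(V<110)&onmat).astype(np.uint8)
    for c in cv2.findContours(mk,0,1)[0]:
        if cv2.contourArea(c)>150:
            p=c[:,0]; print(" dark",p.mean(0),cv2.contourArea(c),*rect(ray(m,p,.016)))
    mk=((S<60)&(V>110)&onmat&(X[...,2]>.022)).astype(np.uint8)
    mk=cv2.morphologyEx(mk,cv2.MORPH_CLOSE,np.ones((9,9)))
    c=max(cv2.findContours(mk,0,1)[0],key=cv2.contourArea); print(" case",*rect(ray(m,c[:,0],.035)))
    case=cv2.drawContours(mk*0,[c],-1,1,-1)>0
    sl=((V<75)&case&(X[...,2]>.04)); print(" sleeve n",sl.sum(),X[sl].mean(0),X[sl].min(0),X[sl].max(0))
    if n=="top": top=im[140:270,270:390]
    else: sc=im[230:330,230:350]
cv2.imwrite("pics/c0.png",np.vstack([cv2.resize(top,(540,585)) [:300],cv2.resize(sc,(540,300))]))
E
```

```text
top mat z 0.0032005636424386353
 dark [428.0083 246.6917] 725.0 [ 0.4708 -0.2167] -9.714061 [33.59967041015625, 96.04181671142578]
 dark [208.0345 251.181 ] 745.0 [0.4636 0.2232] 21.94941 [34.705074310302734, 95.81836700439453]
 dark [331.656 198.896] 390.5 [ 0.5705 -0.0233] 12.1812935 [23.876718521118164, 107.45832824707031]
 dark [212.5246 130.7541] 251.5 [0.7158 0.2211] 5.776827 [40.386802673339844, 41.32522201538086]
 dark [425.6567 127.2537] 193.5 [ 0.7191 -0.2201] 60.4337 [40.74078369140625, 42.23528289794922]
 case [ 0.5387 -0.0254] -78.11402 [155.96786499023438, 162.19496154785156]
 sleeve n 157 [ 0.56   -0.0199  0.084 ] [ 0.3713 -0.0527  0.0725] [0.5705 0.0116 0.9146]
scene mat z 0.003927853079548098
 dark [424.3649 371.2838] 378.0 [0.6939 0.2228] 47.836693 [36.73265075683594, 39.70857238769531]
 dark [158.5658 352.75  ] 337.0 [ 0.7257 -0.2177] -46.52635 [38.524349212646484, 41.52162551879883]
 dark [294.2431 310.1823] 373.5 [ 0.6139 -0.0075] 11.790039 [11.400588035583496, 157.13771057128906]
 dark [292.2299 267.8621] 198.5 [ 0.524  -0.0266] 11.821226 [13.83427619934082, 76.3114242553711]
 dark [424.812  259.3419] 702.5 [0.4675 0.225 ] 21.66438 [36.90571594238281, 97.16034698486328]
 dark [203.6757 236.8468] 651.5 [ 0.4749 -0.2141] -9.381645 [36.8807373046875, 97.86636352539062]
 case [ 0.5401 -0.023 ] -78.06509 [156.1017303466797, 161.1201171875]
 sleeve n 214 [ 0.5685 -0.0181  0.0817] [ 0.5565 -0.0505  0.0726] [1.0238 0.0774 0.7565]
```

View pics/c0.png

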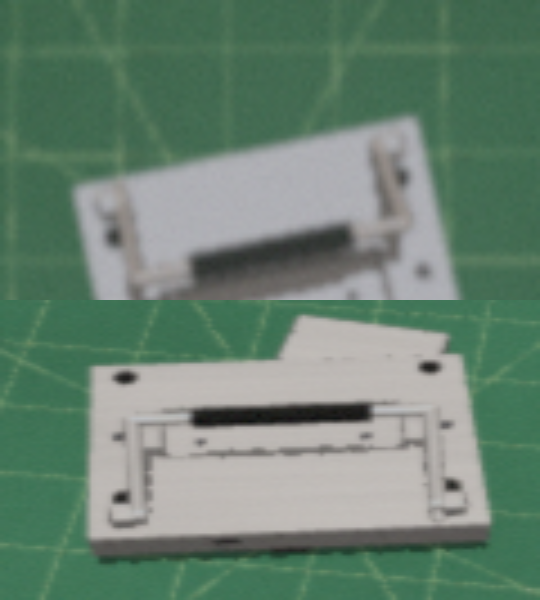

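Both weights measure 96 x 34 mm at mat height, so they match. The case yaw is about 11.9°, which puts the pocket at about (0.549,-0.022). The bar's axis is about 74 mm up, so the leg is at about 0.67 rad. I'll turn the closed gripper so tool y follows the case x axis.

send_rows --targets '[[[1, 0, 0, 0, 0, 0, 0.945], [1, 0, 0, 0, 0, 0, 0.945], [1, 0, 0, 0, 0, 0, 0.945], [1, 0, 0, 0, 0, 0, 0.945], [1, 0, 0, 0, 0, 0, 0.945], [1, 0, 0, 0, 0, 0, 0.945], [1, 0, 0, 0, 0, 0, 0.945], [1, 0, 0, 0, 0, 0, 0.945], [1, 0, 0, 0, 0, 0, 0.945]]]' --force 40

```text
time: 1.23
tcp_pos: [0.2607, 0.5122, 0.2206]
eef_rot: [0.0, 0.631, 0.776, -0.001]
force: [-0.3, 0.1, 0.5]
grip_width: -0.003
gripper_force: 0.0
```

```bash
cat >> h.py <<'E'
def to(xyz,yaw=None):
    "remaining shift in tool axes (units of 60 mm), remaining turn about tool z (units of 6 deg) for tool y at yaw deg"
    from scipy.spatial.transform import Rotation as Ro
    s=robot.sense(); q=s["eef_rot"]; R=Ro.from_quat([q[1],q[2],q[3],q[0]]).as_matrix()
    y=np.degrees(np.arctan2(R[1,1],R[0,1]))
    print("t %.2f"%s["time"],"tcp",s["tcp_pos"],"yaw %.2f"%y,"z-axis",R[:,2],"F",s["force"],"w %.3f gf %.1f"%(s["grip_width"],s["gripper_force"]))
    print("  shift",R.T@(np.array(xyz)-s["tcp_pos"])/.06, "turn", None if yaw is None else (y-yaw)/6)
E
python3 - <<'E'
from h import *
to([.533,-.0255,.20],11.9)
for n in ["top","scene"]:
    f=np.load(f"pics/{n}0.npz"); im,d=f["im"],f["d"]; X=cloud(robot.camera_model(n),d)
    V=im.max(2); m=(V<75)&(X[...,2]>.06)&(abs(X[...,0]-.565)<.03)&(abs(X[...,1]+.02)<.06)
    print(n,m.sum(),np.median(X[m],0),np.percentile(X[m],[5,95],axis=0))
E
```

```text
t 1.23 tcp [0.2607 0.5122 0.2206] yaw 11.81 z-axis [-0.0005 -0.001  -1.    ] F [-0.2964  0.064   0.4572] w -0.003 gf 0.0
  shift [-9.7     2.6091  0.3499] turn -0.015129150291036453
top 156 [ 0.561  -0.0206  0.0789] [[ 0.5539 -0.0489  0.0746]
 [ 0.5685  0.0083  0.0816]]
scene 213 [ 0.5666 -0.018   0.079 ] [[ 0.5588 -0.0475  0.0745]
 [ 0.5732  0.0114  0.0813]]
```

send_rows --targets '[[[1, -0.882, 0.237, 0.03, 0, 0, 0], [1, -0.882, 0.237, 0.03, 0, 0, 0], [1, -0.882, 0.237, 0.03, 0, 0, 0], [1, -0.882, 0.237, 0.03, 0, 0, 0], [1, -0.882, 0.237, 0.03, 0, 0, 0], [1, -0.882, 0.237, 0.03, 0, 0, 0], [1, -0.882, 0.237, 0.03, 0, 0, 0], [1, -0.882, 0.237, 0.03, 0, 0, 0], [1, -0.882, 0.237, 0.03, 0, 0, 0], [1, -0.882, 0.237, 0.03, 0, 0, 0], [1, -0.882, 0.237, 0.03, 0, 0, 0], [1, 0, 0, 0, 0, 0, 0], [1, 0, 0, 0, 0, 0, 0], [1, 0, 0, 0, 0, 0, 0]]]'

```text
time: 2.98
tcp_pos: [0.5342, -0.0233, 0.2013]
eef_rot: [-0.0, 0.629, 0.778, -0.0]
force: [-0.4, 0.4, -0.2]
grip_width: -0.002
gripper_force: 0.0
```

Run:
```python
from h import *
to([.533,-.0255,.082],11.9)
m=robot.camera_model("wrist"); im,d=robot.get_image("wrist"); np.savez("pics/w1.npz",im=im,d=d,**m)
cv2.imwrite("pics/w1.png",im)
```

```text
t 2.98 tcp [ 0.5342 -0.0233  0.2013] yaw 12.08 z-axis [-0.0005  0.0004 -1.    ] F [-0.3991  0.4499 -0.2284] w -0.002 gf 0.0
  shift [-0.0324 -0.026   1.9879] turn 0.030129369703544146
```

View pics/w1.png

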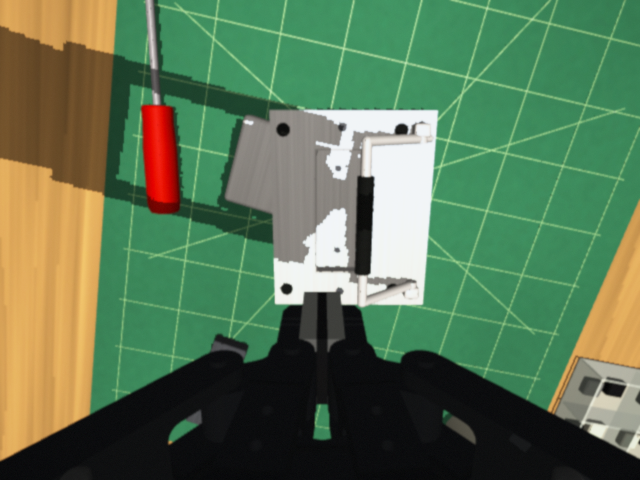

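The wrist view shows the bar with its black sleeve (365,225) and the closed fingertips at (322,300) on the robot side of it. Next I'll lower the tool and push along the arc.

send_rows --targets '[[[1, -0.03, 0, 0.68, 0, 0, 0], [1, 0, 0, 0.68, 0, 0, 0], [1, 0, 0, 0.67, 0, 0, 0], [1, 0, 0, 0, 0, 0, 0], [1, 0, 0, 0, 0, 0, 0], [1, 0, 0.1, 0, 0, 0, 0], [1, 0, 0.1, 0, 0, 0, 0], [1, 0, 0.1, -0.09, 0, 0, 0], [1, 0, 0.1, -0.09, 0, 0, 0], [1, 0, 0.085, -0.04, 0, 0, 0], [1, 0, 0.085, -0.04, 0, 0, 0], [1, 0, 0.085, -0.03, 0, 0, 0]]]'

```text
time: 4.53
tcp_pos: [0.5739, -0.018, 0.097]
eef_rot: [-0.0, 0.629, 0.777, -0.0]
force: [-0.4, -1.1, 0.6]
grip_width: -0.002
gripper_force: 0.0
```

Run:
```python
from h import *
to([.5487+.978*.041,-.0222+.206*.041,.0985],11.9)
im,d=robot.get_image("scene"); X=cloud(robot.camera_model("scene"),d)
V=im.max(2); m=(V<75)&(X[...,2]>.06)&(abs(X[...,0]-.585)<.05)&(abs(X[...,1]+.015)<.07)&(X[...,2]<.13)
print(m.sum(),np.median(X[m],0),np.percentile(X[m],[5,95],axis=0))
cv2.imwrite("pics/s1.png",cv2.resize(im[200:340,210:380],None,fx=3,fy=3))
```

```text
t 4.53 tcp [ 0.5739 -0.018   0.097 ] yaw 11.99 z-axis [-0.0001  0.0001 -1.    ] F [-0.3625 -1.0568  0.5823] w -0.002 gf 0.0
  shift [ 0.0173  0.2578 -0.0254] turn 0.015242112029521712
297 [ 0.5671 -0.0163  0.0795] [[ 0.5576 -0.0482  0.0735]
 [ 0.5861  0.0127  0.1214]]
```

View pics/s1.png

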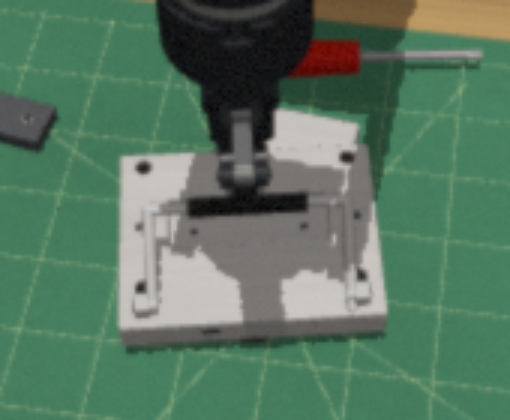

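Run:
```python
from h import *
to([.5487+.978*.041,-.0222+.206*.041,.0985],11.9)
for n in ["scene","top"]:
    im,d=robot.get_image(n); X=cloud(robot.camera_model(n),d)
    V=im.max(2); m=(V<75)&(X[...,2]>.06)&(abs(X[...,0]-.585)<.05)&(abs(X[...,1]+.015)<.05)&(X[...,2]<.13)
    print(n,m.sum(),np.median(X[m],0),np.percentile(X[m],[5,95],axis=0))
    if n=="scene": cv2.imwrite("pics/s2.png",cv2.resize(im[200:340,210:380],None,fx=3,fy=3))
```

```text
t 4.58 tcp [ 0.5748 -0.0179  0.0972] yaw 12.00 z-axis [ 0.0013  0.0001 -1.    ] F [ 1.3953 -0.3306  0.9485] w -0.004 gf 0.0
  shift [ 0.0185  0.2425 -0.0211] turn 0.016491377099927245
scene 289 [ 0.5672 -0.0164  0.0793] [[ 0.5571 -0.0482  0.0735]
 [ 0.5867  0.0124  0.12  ]]
  return _methods._mean(a, axis=axis, dtype=dtype,
  ret = um.true_divide(
Traceback (most recent call last):
IndexError: index -1 is out of bounds for axis 0 with size 0
```

View pics/s2.png

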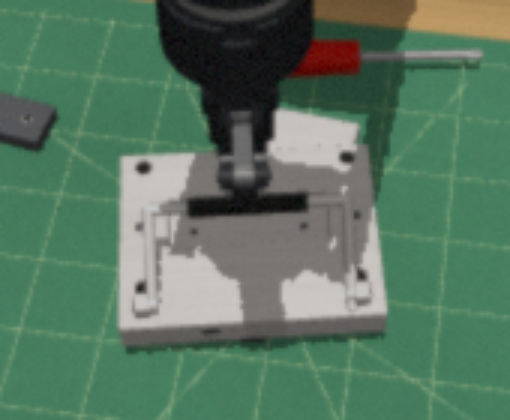

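The leg hasn't moved: sleeve (247,205) in the crop, with the fingertip apparently riding over it. I'll back off, go deeper and push again.

send_rows --targets '[[[1, 0, 0, -0.3, 0, 0, 0], [1, 0, -0.35, 0, 0, 0, 0], [1, 0, -0.35, 0, 0, 0, 0], [1, 0, 0, 0, 0, 0, 0], [1, 0, 0, 0.4, 0, 0, 0], [1, 0, 0, 0.4, 0, 0, 0], [1, 0, 0, 0, 0, 0, 0], [1, 0, 0, 0, 0, 0, 0], [1, 0, 0.1, 0, 0, 0, 0], [1, 0, 0.1, 0, 0, 0, 0], [1, 0, 0.1, 0, 0, 0, 0], [1, 0, 0.1, -0.05, 0, 0, 0], [1, 0, 0, 0, 0, 0, 0]]]'

```text
time: 6.3
tcp_pos: [0.5568, -0.0216, 0.0702]
eef_rot: [0.0, 0.629, 0.777, 0.0]
force: [-0.2, -0.8, 0.6]
grip_width: 0.001
gripper_force: 0.0
```

```bash
cat >> h.py <<'E'
def sleeve(name=None):
    im,d=robot.get_image("scene"); X=cloud(robot.camera_model("scene"),d); V=im.max(2)
    m=(V<75)&(X[...,2]>.05)&(X[...,0]>.53)&(X[...,0]<.67)&(X[...,2]<.115)
    for s in (-1,1):   # sleeve ends, left and right of the finger
        w=m&(abs((X[...,1]+.015)-s*.028)<.007); print(s,w.sum(),np.median(X[w],0) if w.sum() else None)
    if name: cv2.imwrite(name,cv2.resize(im[180:340,210:380],None,fx=3,fy=3))
E
python3 - <<'E'
from h import *
to([.5487+.978*.041,-.0222+.206*.041,.0985],11.9); sleeve("pics/s3.png")
E
```

```text
t 6.30 tcp [ 0.5568 -0.0216  0.0702] yaw 12.01 z-axis [ 0.0011  0.     -1.    ] F [-0.1951 -0.782   0.6357] w 0.001 gf 0.0
  shift [ 0.0178  0.5489 -0.4707] turn 0.01795877018084487
-1 53 [ 0.5717 -0.0433  0.0785]
1 41 [0.5607 0.0113 0.0786]
```

send_rows --targets '[[[1, 0, 0.1, 0, 0, 0, 0], [1, 0, 0.1, -0.03, 0, 0, 0], [1, 0, 0.1, -0.05, 0, 0, 0], [1, 0, 0, 0, 0, 0, 0]]]'

```text
time: 6.85
tcp_pos: [0.5745, -0.0179, 0.075]
eef_rot: [0.0, 0.629, 0.777, 0.0]
force: [0.7, -1.2, -0.1]
grip_width: 0.001
gripper_force: 0.0
```

Run:
```python
from h import *
to([.5487+.978*.041,-.0222+.206*.041,.0985],11.9); sleeve("pics/s4.png")
```

```text
t 6.85 tcp [ 0.5745 -0.0179  0.075 ] yaw 12.00 z-axis [ 0.0012  0.     -1.    ] F [ 0.7316 -1.1924 -0.1335] w 0.001 gf 0.0
  shift [ 0.0186  0.248  -0.3908] turn 0.017269344474256283
-1 50 [ 0.5715 -0.0428  0.0792]
1 43 [0.5606 0.0113 0.0788]
```

View pics/s4.png

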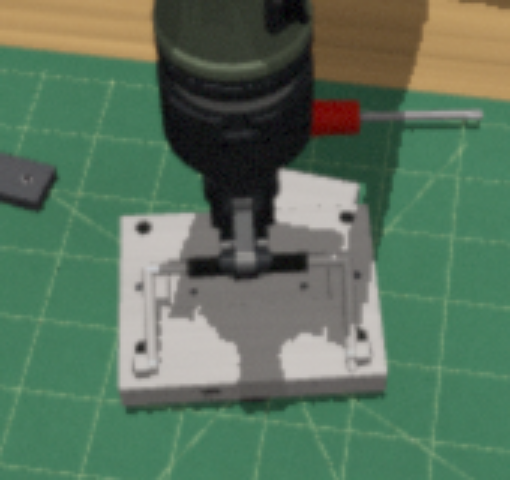

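Run:
```python
from h import *
s=robot.sense(); m=robot.camera_model("scene"); im,d=robot.get_image("scene"); X=cloud(m,d)
p=np.array(m["R"])@s["tcp_pos"]+m["t"]; uv=(np.array(m["intrinsics"])@p)/p[2]; print("tcp pix",uv)
p=np.array(m["R"])@(s["tcp_pos"]-[0,0,.019])+m["t"]; print("tip pix",(np.array(m["intrinsics"])@p)/p[2])
u=291
for v in range(232,285,2): print(v,u,X[v,u],im[v,u], "|", X[v,u-9][[0,2]],X[v,u+9][[0,2]])
im2,d2=robot.get_image("wrist"); np.savez("pics/w2.npz",im=im2,d=d2,**robot.camera_model("wrist")); cv2.imwrite("pics/w2.png",im2[150:420,180:500])
```

```text
tcp pix [291.332  272.7143   1.    ]
tip pix [291.6388 278.732    1.    ]
232 291 [ 0.6113 -0.0075  0.2352] [22 21 17] | [0.6118 0.2334] [0.6036 0.2278]
234 291 [ 0.6115 -0.0076  0.2309] [23 24 24] | [0.6111 0.228 ] [0.6041 0.2238]
236 291 [ 0.6091 -0.0082  0.2231] [25 25 21] | [0.6115 0.2238] [0.6046 0.2198]
238 291 [ 0.61   -0.0082  0.2197] [26 22 22] | [0.6102 0.2174] [0.5875 0.193 ]
240 291 [ 0.6106 -0.0082  0.2157] [17 15 18] | [0.6106 0.2132] [0.5898 0.191 ]
242 291 [ 0.6099 -0.0085  0.2099] [19 19 15] | [0.595  0.1877] [0.591  0.1876]
244 291 [ 0.6098 -0.0087  0.205 ] [23 21 21] | [0.5946 0.1821] [0.5898 0.181 ]
246 291 [ 0.6081 -0.0092  0.1978] [77 77 78] | [0.5932 0.1752] [0.5898 0.1759]
248 291 [ 0.6117 -0.0086  0.1977] [67 65 66] | [0.5945 0.1718] [0.5883 0.1687]
250 291 [ 0.6103 -0.009   0.1909] [90 91 90] | [0.5931 0.1646] [0.588  0.1631]
252 291 [ 0.6143 -0.0083  0.1913] [105 104 105] | [0.5923 0.1582] [0.5855 0.1543]
254 291 [ 0.6159 -0.0081  0.1884] [107 107 108] | [0.5931 0.1538] [0.5859 0.1496]
256 291 [ 0.6193 -0.0076  0.1881] [103 105 104] | [0.5138 0.0365] [0.509
[... 448 characters left out ...]
1781] [80 81 81] | [0.5698 0.0799] [0.5651 0.0794]
270 291 [ 0.6338 -0.0056  0.1728] [43 44 44] | [0.5712 0.0757] [0.5651 0.0733]
272 291 [ 0.5873 -0.0156  0.0972] [39 41 44] | [0.5416 0.0245] [0.536  0.0232]
274 291 [ 0.5441 -0.025   0.0252] [112 115 119] | [0.5467 0.0256] [0.5409 0.024 ]
276 291 [ 0.5473 -0.0246  0.0234] [111 114 117] | [0.5498 0.0236] [0.5445 0.0228]
278 291 [ 0.5501 -0.0242  0.0209] [112 115 119] | [0.5546 0.0242] [0.5497 0.0241]
280 291 [ 0.556  -0.0231  0.0234] [114 115 120] | [0.5587 0.0239] [0.5547 0.0251]
282 291 [ 0.5686 -0.0206  0.0365] [110 114 117] | [0.5708 0.0363] [0.5653 0.0349]
284 291 [ 0.574  -0.0196  0.0383] [112 115 120] | [0.5749 0.0362] [0.5707 0.0367]
```

View pics/w2.png

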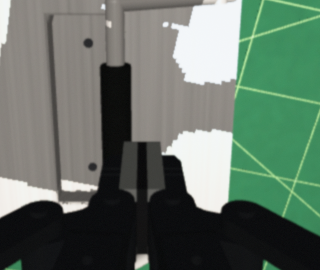

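Run:
```python
from h import *
f=np.load("pics/w2.npz"); X=cloud(f,f["d"]); im=f["im"]
print(f["R"],f["t"], -f["R"].T@f["t"])
for (u,v) in [(250,180),(250,250),(270,300),(298,230),(298,300),(298,325),(405,200),(480,200)]: print("pt",u,v,X[v,u],im[v,u])
for v in range(286,352,6): print(v,[ (X[v,u]*1000).round() for u in (305,312,321,333,345,355)])
```

```text
[[ 0.9781  0.2079  0.0002]
 [ 0.1994 -0.9382  0.2828]
 [ 0.059  -0.2766 -0.9592]] [-0.5578 -0.1266  0.1993] [0.5591 0.0523 0.2271]
pt 250 180 [0.5307 0.015  0.0215] [130 134 139]
pt 250 250 [ 0.5367 -0.0207  0.0228] [123 129 133]
pt 270 300 [ 0.5518 -0.0463  0.0229] [125 131 136]
pt 298 230 [0.559  0.0107 0.0788] [12 15 13]
pt 298 300 [ 0.5644 -0.0168  0.0793] [13 14 13]
pt 298 325 [ 0.5652 -0.0133  0.1055] [19 17 15]
pt 405 200 [0.6055 0.0232 0.0348] [249 247 243]
pt 480 200 [0.6533 0.027  0.0033] [ 94 141  62]
286 [array([566., -11.,  78.]), array([571., -29.,  34.]), array([576., -28.,  35.]), array([582., -27.,  35.]), array([587., -25.,  36.]), array([592., -24.,  35.])]
292 [array([566.,  -8.,  90.]), array([568.,  -8.,  89.]), array([572.,  -7.,  89.]), array([576.,  -7.,  89.]), array([588., -29.,  34.]), array([593., -27.,  35.])]
298 [array([566.,  -8.,  95.]), array([569.,  -8.,  94.]), array([572.,  -7.,  94.]), array([576.,  -6.,  94.]), array([589., -32.,  34.]), array([594., -31.,  35.])]
304 [array([566.,  -8.,  99.]), array([569.,  -8.,  99.]), array([572.,  -8.,  99
[... 554 characters left out ...]
5.]), array([583.,  -9., 104.])]
328 [array([567.,  -9., 114.]), array([569.,  -7., 116.]), array([572.,  -8., 115.]), array([575.,  -7., 115.]), array([580., -10., 108.]), array([583.,  -9., 108.])]
334 [array([567.,  -8., 119.]), array([569.,  -8., 119.]), array([572.,  -8., 118.]), array([575.,  -7., 119.]), array([580., -10., 111.]), array([583.,  -9., 112.])]
340 [array([567.,  -9., 122.]), array([569.,  -8., 122.]), array([572.,  -8., 122.]), array([575.,  -6., 123.]), array([578.,  -5., 125.]), array([581.,  -4., 124.])]
346 [array([567.,  -8., 126.]), array([569.,  -7., 128.]), array([572.,  -9., 122.]), array([575.,  -6., 127.]), array([577.,  -4., 130.]), array([580.,  -2., 131.])]
```

The fingertip shows at z ≈ 0.087 while the TCP reads 0.075. Both cameras therefore put the real tips about 30 mm higher than the nominal 19 mm ahead of the TCP, so I was sweeping over the bar; x and y agree. I'll correct z by that amount.

send_rows --targets '[[[1, 0, -0.35, 0, 0, 0, 0], [1, 0, -0.35, 0, 0, 0, 0], [1, 0, 0, 0, 0, 0, 0], [1, 0, 0, 0.23, 0, 0, 0], [1, 0, 0, 0.23, 0, 0, 0], [1, 0, 0, 0, 0, 0, 0], [1, 0, 0.1, 0, 0, 0, 0], [1, 0, 0.1, 0, 0, 0, 0], [1, 0, 0.1, -0.06, 0, 0, 0], [1, 0, 0.1, -0.09, 0, 0, 0], [1, 0, 0.1, -0.08, 0, 0, 0], [1, 0, 0, 0, 0, 0, 0]]]'

```text
time: 8.5
tcp_pos: [0.5632, -0.0204, 0.0617]
eef_rot: [0.001, 0.629, 0.777, 0.001]
force: [0.2, -0.3, 0.2]
grip_width: -0.004
gripper_force: 0.0
```

Run:
```python
from h import *
to([.5487+.978*.041,-.0222+.206*.041,.0985-.03],11.9); sleeve("pics/s5.png")
```

```text
t 8.50 tcp [ 0.5632 -0.0204  0.0617] yaw 12.00 z-axis [ 0.0027  0.     -1.    ] F [ 0.183  -0.2928  0.153 ] w -0.004 gf 0.0
  shift [ 0.0197  0.441  -0.1123] turn 0.01700053998374103
-1 48 [ 0.5912 -0.0417  0.0941]
1 57 [0.5796 0.0125 0.0945]
```

The bar is rising (sleeve z 0.094), so I'll keep pushing through the detent.

send_rows --targets '[[[1, 0, 0.1, -0.04, 0, 0, 0], [1, 0, 0.1, -0.03, 0, 0, 0], [1, 0, 0.1, -0.02, 0, 0, 0], [1, 0, 0.1, 0, 0, 0, 0], [1, 0, 0.1, 0, 0, 0, 0], [1, 0, 0.1, 0, 0, 0, 0], [1, 0, 0.1, 0.02, 0, 0, 0], [1, 0, 0, 0, 0, 0, 0], [1, 0, 0, 0, 0, 0, 0], [1, 0, 0, 0, 0, 0, 0], [1, 0, 0, 0, 0, 0, 0]]]'

```text
time: 9.93
tcp_pos: [0.6028, -0.0118, 0.0652]
eef_rot: [-0.0, 0.629, 0.777, 0.0]
force: [0.4, -0.6, -0.2]
grip_width: 0.0
gripper_force: 0.0
```

Run:
```python
from h import *
to([.5487-.978*.03,-.0222-.206*.03,.2],11.9); sleeve("pics/s6.png")
```

```text
t 9.93 tcp [ 0.6028 -0.0118  0.0652] yaw 11.99 z-axis [ 0.      0.0001 -1.    ] F [ 0.4105 -0.5686 -0.1754] w 0.000 gf 0.0
  shift [ 0.0195 -1.418  -2.2468] turn 0.015103703946990047
-1 6 [ 0.6379 -0.0368  0.0948]
1 61 [0.6279 0.0128 0.0954]
```

The sleeve is at x ≈ 0.633, z ≈ 0.095, which matches 2.0 rad (expected bar axis 0.629, 0.090), so the leg is open. I'll retreat, open the gripper, and turn for the right-hand weight.

send_rows --targets '[[[1, 0, -0.3, 0, 0, 0, 0], [1, 0, -0.3, -0.3, 0, 0, 0], [1, 0, 0, -0.7, 0, 0, 0], [0, 0, 0, -0.7, 0, 0, 0], [-1, 0, 0, -0.3, 0, 0, 0.9], [-1, 0, 0, 0, 0, 0, 0.9], [-1, 0, 0, 0, 0, 0, 0.9], [-1, 0, 0, 0, 0, 0, 0.9], [-1, 0, 0, 0, 0, 0, 0]]]'

```text
time: 11.1
tcp_pos: [0.5676, -0.0193, 0.1852]
eef_rot: [0.0, 0.763, 0.646, 0.0]
force: [-0.1, 0.3, -0.0]
grip_width: 0.999
gripper_force: 0.0
```

Run:
```python
from h import *
to([.473,-.2155,.12],-9.6)
```

```text
t 11.10 tcp [ 0.5676 -0.0193  0.1852] yaw -9.54 z-axis [ 0.0001  0.0001 -1.    ] F [-0.1144  0.3126 -0.0308] w 0.999 gf 0.0
  shift [-3.4869 -1.0135  1.0857] turn 0.009536528661433211
```

send_rows --targets '[[[-1, -0.87, -0.253, 0, 0, 0, 0], [-1, -0.87, -0.253, 0, 0, 0, 0], [-1, -0.87, -0.253, 0, 0, 0, 0], [-1, -0.87, -0.253, 0, 0, 0, 0], [-1, 0, 0, 0.55, 0, 0, 0], [-1, 0, 0, 0.55, 0, 0, 0], [-1, 0, 0, 0, 0, 0, 0], [-1, 0, 0, 0, 0, 0, 0]]]'

```text
time: 12.1
tcp_pos: [0.4739, -0.2153, 0.1202]
eef_rot: [0.001, 0.764, 0.646, 0.0]
force: [0.3, 0.4, 0.5]
grip_width: 1.001
gripper_force: 0.0
```

Run:
```python
from h import *
to([.473,-.2155,.02],-9.6)
m=robot.camera_model("wrist"); im,d=robot.get_image("wrist"); np.savez("pics/w3.npz",im=im,d=d,**m); cv2.imwrite("pics/w3.png",im)
X=cloud(m,d); S=robot.sense()["tcp_pos"]
hsv=cv2.cvtColor(im,cv2.COLOR_BGR2HSV); mk=((hsv[...,1]<90)&(X[...,2]>.01)&(X[...,2]<.022)&(np.hypot(X[...,0]-S[0],X[...,1]-S[1])<.09)).astype(np.uint8)
for c in cv2.findContours(mk,0,1)[0]:
    if cv2.contourArea(c)>800: print(c[:,0].mean(0),cv2.contourArea(c),*rect(ray(m,c[:,0],.016)))
P=X[(X[...,2]>.06)&(X[...,2]<.2)&(np.hypot(X[...,0]-S[0],X[...,1]-S[1])<.09)]
print("low finger pts",np.percentile(P[:,2],[0.2,1,5]), P[P[:,2].argsort()[:12]])
```

```text
t 12.10 tcp [ 0.4739 -0.2153  0.1202] yaw -9.55 z-axis [ 0.0017 -0.0007 -1.    ] F [0.3331 0.3842 0.4538] w 1.001 gf 0.0
  shift [-0.0058 -0.0176  1.6695] turn 0.008320602672791111
[317.7319 228.9651] 6775.5 [ 0.4722 -0.2157] -9.129676 [31.56849479675293, 94.9119644165039]
low finger pts [0.1441 0.1463 0.1527] [[ 0.4315 -0.2106  0.1421]
 [ 0.431  -0.2144  0.1424]
 [ 0.516  -0.2276  0.1424]
 [ 0.4332 -0.2017  0.1425]
 [ 0.5173 -0.2202  0.1426]
 [ 0.433  -0.2027  0.1427]
 [ 0.5165 -0.2246  0.1428]
 [ 0.4328 -0.2049  0.1429]
 [ 0.4329 -0.2018  0.143 ]
 [ 0.4322 -0.209   0.1431]
 [ 0.4309 -0.2155  0.1432]
 [ 0.4334 -0.2017  0.1432]]
```

View pics/w3.png

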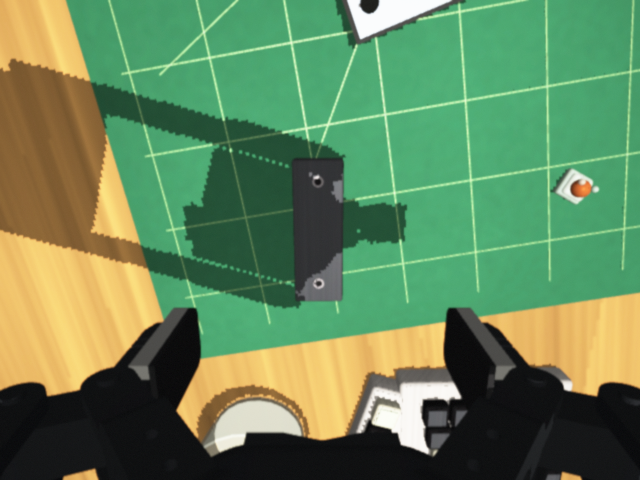

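The right weight is at (318,229) in the wrist image and measures 95 x 31.6 mm, centred between the open fingers. Other black bars or decoys: the orange and purple bars are off the mat, and the keyboard half at (470,420) is not a bar. The open tips are about 22 mm above the TCP reading. I'll half-close and descend.

send_rows --targets '[[[0, -0.01, -0.03, 0.35, 0, 0, -0.05], [0, 0, 0, 0.35, 0, 0, 0], [0, 0, 0, 0.35, 0, 0, 0], [0, 0, 0, 0.3, 0, 0, 0], [0, 0, 0, 0, 0, 0, 0], [0, 0, 0, 0, 0, 0, 0]]]'

```text
time: 12.9
tcp_pos: [0.4723, -0.2157, 0.0394]
eef_rot: [0.001, 0.762, 0.648, 0.001]
force: [0.3, -0.0, -0.8]
grip_width: 0.503
gripper_force: 0.0
```

```bash
cat >> h.py <<'E'
def tips():
    m=robot.camera_model("wrist"); im,d=robot.get_image("wrist"); X=cloud(m,d); s=robot.sense(); S=s["tcp_pos"]
    P=X[(d>.02)&(X[...,2]>.022)&(X[...,2]<S[2]+.08)&(np.hypot(X[...,0]-S[0],X[...,1]-S[1])<.05)]
    P=P[P[:,2]<np.percentile(P[:,2],.3)+.004]
    ps=(P[:,:2]-S[:2]); print("tip z",np.percentile(P[:,2],[5,50]),"n",len(P),"rel tcp",np.percentile(P[:,2],5)-S[2])
    return im,X
E
python3 - <<'E'
from h import *
to([.4722,-.2157,-.01],-9.3)
im,X=tips(); cv2.imwrite("pics/w4.png",im)
E
```

```text
t 12.90 tcp [ 0.4723 -0.2157  0.0394] yaw -9.28 z-axis [ 0.0024 -0.0011 -1.    ] F [ 0.3348 -0.0442 -0.8375] w 0.503 gf 0.0
  shift [-0.0001 -0.0035  0.8237] turn 0.0033212238417323903
tip z [0.0517 0.0554] n 379 rel tcp 0.012265638226470234
```

send_rows --targets '[[[0, 0, 0, 0.3, 0, 0, 0], [0, 0, 0, 0.25, 0, 0, 0], [0, 0, 0, 0.1, 0, 0, 0], [0, 0, 0, 0.07, 0, 0, 0], [0, 0, 0, 0, 0, 0, 0], [0, 0, 0, 0, 0, 0, 0]]]'

```text
time: 13.7
tcp_pos: [0.4715, -0.2154, -0.0048]
eef_rot: [0.0, 0.762, 0.647, 0.0]
force: [-0.9, -0.1, 0.2]
grip_width: 0.501
gripper_force: 0.0
```

Run:
```python
from h import *
to([.4722,-.2157,-.004],-9.3)
im,X=tips(); cv2.imwrite("pics/w5.png",im)
```

```text
t 13.70 tcp [ 0.4715 -0.2154 -0.0048] yaw -9.30 z-axis [ 0.0007 -0.0002 -1.    ] F [-0.8919 -0.0845  0.1938] w 0.501 gf 0.0
  shift [-0.0026  0.0128 -0.0134] turn -0.0006724252756982926
tip z [0.0222 0.0241] n 718 rel tcp 0.026990970492875327
```

View pics/w5.png

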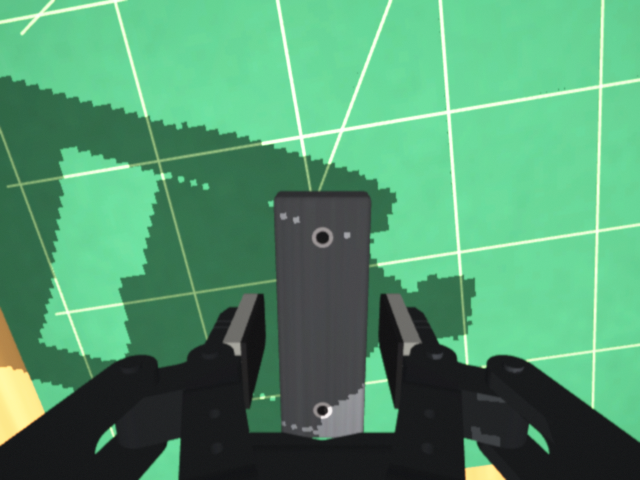

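That's the tenth and last picture. It shows the fingers straddling the weight, with pads at about (240,330) and (400,330) and the weight at x 275–370. From here I go by numbers. Closing now.

Run:
```python
from h import *
m=robot.camera_model("wrist"); im,d=robot.get_image("wrist"); X=cloud(m,d)
for u in (235,248,255,390,400): print(u,[(v,int(X[v,u,2]*1000)) for v in range(286,350,8)])
```

```text
235 [(286, 1), (294, 3), (302, 3), (310, 16), (318, 29), (326, 35), (334, 38), (342, 43)]
248 [(286, 2), (294, 10), (302, 18), (310, 24), (318, 29), (326, 34), (334, 39), (342, 41)]
255 [(286, 2), (294, 11), (302, 19), (310, 23), (318, 26), (326, 27), (334, 29), (342, 29)]
390 [(286, 2), (294, 10), (302, 17), (310, 23), (318, 30), (326, 32), (334, 32), (342, 32)]
400 [(286, 2), (294, 3), (302, 17), (310, 24), (318, 29), (326, 34), (334, 40), (342, 44)]
```

The tips are at z ≈ 0.008–0.010, below the weight's top at 0.016. I'll go 2 mm lower and close.

send_rows --targets '[[[0, 0, 0, 0.04, 0, 0, 0], [0.6, 0, 0, 0, 0, 0, 0], [0.6, 0, 0, 0, 0, 0, 0], [0.6, 0, 0, 0, 0, 0, 0], [0.6, 0, 0, 0, 0, 0, 0], [0.6, 0, 0, 0, 0, 0, 0]]]' --force 50

```text
time: 14.55
tcp_pos: [0.4713, -0.2153, -0.0074]
eef_rot: [0.0, 0.762, 0.647, 0.0]
force: [0.2, -0.0, 2.8]
grip_width: 0.357
gripper_force: 50.1
```

send_rows --targets '[[[0.6, 0, 0, -0.1, 0, 0, 0], [0.6, 0, 0, -0.2, 0, 0, 0], [0.6, 0, 0, -0.2, 0, 0, 0], [0.6, 0, 0, -0.1, 0, 0, 0], [0.6, 0, 0, 0, 0, 0, 0], [0.6, 0, 0, 0, 0, 0, 0], [0.6, 0, 0, 0, 0, 0, 0], [0.6, 0, 0, 0, 0, 0, 0]]]'

```text
time: 15.55
tcp_pos: [0.471, -0.2152, 0.0282]
eef_rot: [-0.0, 0.762, 0.647, -0.0]
force: [0.2, -0.1, -1.2]
grip_width: 0.357
gripper_force: 49.7
```

Run:
```python
from h import *
F=[]
for i in range(8):
    im,d=robot.get_image("scene"); F.append(robot.sense()["force"])
print(np.mean(F,0),np.std(F,0)); to([0,0,0])
X=cloud(robot.camera_model("scene"),d); 
m=(im.max(2)<110)&(abs(X[...,0]-.472)<.06)&(abs(X[...,1]+.2155)<.07)&(X[...,2]>.008)&(X[...,2]<.08)
for a in(-.035,.035): 
    w=m&(abs(X[...,1]+.2155-a)<.012); print(w.sum(),np.percentile(X[w][:,2],[10,50,90]))
```

```text
[-0.0302 -0.4371 -0.9725] [0.5454 0.1934 0.3443]
t 15.95 tcp [ 0.4712 -0.2153  0.0285] yaw -9.31 z-axis [-0.      0.0001 -1.    ] F [-0.5508 -0.2631 -1.5043] w 0.362 gf 49.7
  shift [ 2.2708 -8.3296  0.4752] turn None
14 [0.0408 0.0427 0.051 ]
210 [0.045  0.0523 0.0543]
```

Lift force is about −1.0 N, so this is the aluminium weight (1.08 N expected). I'll lower it, open and rise, then turn for the left one.

send_rows --targets '[[[0.6, 0, 0, 0.2, 0, 0, 0], [0.6, 0, 0, 0.2, 0, 0, 0], [0.6, 0, 0, 0.13, 0, 0, 0], [0.6, 0, 0, 0.05, 0, 0, 0], [0.6, 0, 0, 0.01, 0, 0, 0], [0.6, 0, 0, 0, 0, 0, 0], [0.6, 0, 0, 0, 0, 0, 0]]]'

```text
time: 16.82
tcp_pos: [0.4714, -0.2154, -0.0067]
eef_rot: [0.0, 0.762, 0.647, 0.0]
force: [0.9, 0.4, -1.6]
grip_width: 0.358
gripper_force: 49.6
```

send_rows --targets '[[[0, 0, 0, 0, 0, 0, 0], [0, 0, 0, 0, 0, 0, 0], [0, 0, 0, 0, 0, 0, 0], [0, 0, 0, -0.3, 0, 0, 0], [0, 0, 0, -0.7, 0, 0, 0], [0, 0, 0, -0.9, 0, 0, 0], [0, 0, 0, -0.9, 0, 0, 0], [0, 0, 0, -0.5, 0, 0, 0], [0, 0, 0, 0, 0, 0, -0.88], [0, 0, 0, 0, 0, 0, -0.88], [0, 0, 0, 0, 0, 0, -0.88], [0, 0, 0, 0, 0, 0, -0.88], [0, 0, 0, 0, 0, 0, -0.88], [0, 0, 0, 0, 0, 0, -0.8], [0, 0, 0, 0, 0, 0, 0]]]'

```text
time: 18.7
tcp_pos: [0.471, -0.2152, 0.1911]
eef_rot: [-0.0, 0.56, 0.828, 0.0]
force: [0.6, 0.3, -0.6]
grip_width: 0.497
gripper_force: 0.0
```

Run:
```python
from h import *
to([.4655,.224,.12],21.8)
m=robot.camera_model("top"); im,d=robot.get_image("top"); X=cloud(m,d)
hsv=cv2.cvtColor(im,cv2.COLOR_BGR2HSV); mk=((hsv[...,1]<60)&(hsv[...,2]<110)&(X[...,2]<.03)&(X[...,0]>.4)&(X[...,0]<.53)).astype(np.uint8)
for c in cv2.findContours(mk,0,1)[0]:
    if cv2.contourArea(c)>150: print(c[:,0].mean(0),*rect(ray(m,c[:,0],.016)))
im,d=robot.get_image("scene"); X=cloud(robot.camera_model("scene"),d)
w=(im.max(2)<110)&(abs(X[...,0]-.472)<.03)&(abs(X[...,1]+.2155)<.06)&(X[...,2]<.05); 
for a in(-.03,.03):
    v=w&(abs(X[...,1]+.2155-a)<.012); print("z",np.percentile(X[v][:,2],[10,50,90]))
```

```text
t 18.70 tcp [ 0.471  -0.2152  0.1911] yaw 21.84 z-axis [-0.0001  0.0002 -1.    ] F [ 0.6302  0.2868 -0.5904] w 0.497 gf 0.0
  shift [6.8293 2.6379 1.1854] turn 0.0064533028914860084
[  3.1132 272.1509] [0.4241 0.628 ] -84.59572 [15.859944343566895, 46.8553581237793]
[207.8609 251.3739] [0.4634 0.2232] 21.94945 [34.31760787963867, 95.8183822631836]
[427.3884 246.7686] [ 0.4704 -0.2166] -10.234576 [34.287696838378906, 96.26646423339844]
[ 79.4622 257.0588] [0.4536 0.4803] -89.938194 [15.32923412322998, 106.2530288696289]
[ 31.2519 231.0963] [0.503  0.5804] -0.17415853 [12.200133323669434, 127.24542999267578]
z [0.0084 0.0164 0.0184]
z [0.0033 0.0154 0.0182]
```

The light weight is back flat on the mat. Moving to the left weight.

send_rows --targets '[[[0, 0.854, 0.33, 0, 0, 0, 0], [0, 0.854, 0.33, 0, 0, 0, 0], [0, 0.854, 0.33, 0, 0, 0, 0], [0, 0.854, 0.33, 0, 0, 0, 0], [0, 0.854, 0.33, 0, 0, 0, 0], [0, 0.854, 0.33, 0, 0, 0, 0], [0, 0.854, 0.33, 0, 0, 0, 0], [0, 0.854, 0.33, 0, 0, 0, 0], [0, 0, 0, 0.6, 0, 0, 0], [0, 0, 0, 0.6, 0, 0, 0], [0, 0, 0, 0, 0, 0, 0], [0, 0, 0, 0, 0, 0, 0]]]'

```text
time: 20.3
tcp_pos: [0.4662, 0.2244, 0.1203]
eef_rot: [0.001, 0.56, 0.828, 0.001]
force: [0.3, 0.4, 0.8]
grip_width: 0.499
gripper_force: 0.0
```

```bash
cat >> h.py <<'E'
def wcentre(lo,hi,z):
    m=robot.camera_model("wrist"); S=robot.sense()["tcp_pos"]; im,d=robot.get_image("wrist"); X=cloud(m,d)
    hsv=cv2.cvtColor(im,cv2.COLOR_BGR2HSV); mk=((hsv[...,1]<90)&(X[...,2]>lo)&(X[...,2]<hi)&(np.hypot(X[...,0]-S[0],X[...,1]-S[1])<.09)).astype(np.uint8)
    for c in cv2.findContours(mk,0,1)[0]:
        if cv2.contourArea(c)>800: print(c[:,0].mean(0),cv2.contourArea(c),*rect(ray(m,c[:,0],z)))
E
python3 - <<'E'
from h import *
wcentre(.01,.022,.016); to([.4655,.224,-.0065],21.8)
E
```

```text
[318.616 225.064] 6845.5 [0.4646 0.2254] 21.623922 [31.752073287963867, 94.32231903076172]
t 20.35 tcp [0.4665 0.2245 0.1207] yaw 21.86 z-axis [ 0.0029  0.0014 -1.    ] F [-0.1177  0.1547  0.532 ] w 0.500 gf 0.0
  shift [-0.0014 -0.0249  2.1207] turn 0.00937741335989332
```

The wrist camera puts the left weight at (0.4646, 0.2254), yaw 21.6°, 94 x 32 mm. Descending.

send_rows --targets '[[[0, 0.026, -0.024, 0.5, 0, 0, 0.03], [0, 0, 0, 0.6, 0, 0, 0], [0, 0, 0, 0.5, 0, 0, 0], [0, 0, 0, 0.3, 0, 0, 0], [0, 0, 0, 0.14, 0, 0, 0], [0, 0, 0, 0.08, 0, 0, 0], [0, 0, 0, 0, 0, 0, 0], [0, 0, 0, 0, 0, 0, 0]]]'

```text
time: 21.35
tcp_pos: [0.4639, 0.2252, -0.0073]
eef_rot: [0.0, 0.561, 0.828, 0.001]
force: [-0.4, -0.4, 0.0]
grip_width: 0.497
gripper_force: 0.0
```

Run:
```python
from h import *
to([.4646,.2254,-.007],21.6)
m=robot.camera_model("wrist"); im,d=robot.get_image("wrist"); X=cloud(m,d)
for u in (235,248,390,400): print(u,[(v,int(X[v,u,2]*1000)) for v in range(286,334,8)])
```

```text
t 21.35 tcp [ 0.4639  0.2252 -0.0073] yaw 21.71 z-axis [ 0.0015  0.0007 -1.    ] F [-0.4344 -0.4227  0.0216] w 0.497 gf 0.0
  shift [-0.0017  0.0111 -0.0057] turn 0.018876089054559248
235 [(286, 4), (294, 2), (302, 2), (310, 13), (318, 26), (326, 31)]
248 [(286, 3), (294, 8), (302, 15), (310, 21), (318, 27), (326, 32)]
390 [(286, 3), (294, 9), (302, 15), (310, 21), (318, 27), (326, 29)]
400 [(286, 3), (294, 2), (302, 14), (310, 21), (318, 27), (326, 32)]
```

send_rows --targets '[[[0.6, 0, 0, 0, 0, 0, 0], [0.6, 0, 0, 0, 0, 0, 0], [0.6, 0, 0, 0, 0, 0, 0], [0.6, 0, 0, 0, 0, 0, 0], [0.6, 0, 0, -0.1, 0, 0, 0], [0.6, 0, 0, -0.2, 0, 0, 0], [0.6, 0, 0, -0.2, 0, 0, 0], [0.6, 0, 0, -0.2, 0, 0, 0], [0.6, 0, 0, -0.1, 0, 0, 0], [0.6, 0, 0, 0, 0, 0, 0], [0.6, 0, 0, 0, 0, 0, 0], [0.6, 0, 0, 0, 0, 0, 0], [0.6, 0, 0, 0, 0, 0, 0]]]' --force 70

```text
time: 23.02
tcp_pos: [0.4632, 0.2249, 0.0396]
eef_rot: [-0.0, 0.561, 0.828, -0.0]
force: [1.4, -0.1, -3.4]
grip_width: 0.352
gripper_force: 69.8
```

Run:
```python
from h import *
F=[]
for i in range(6):
    im,d=robot.get_image("scene"); F.append(robot.sense()["force"])
print(np.mean(F,0),np.std(F,0)); wcentre(.045,.075,.064); to([.5487,-.0222,.19],11.9)
```

```text
[-0.0289  0.1947 -2.9231] [0.465  0.3143 0.7693]
[321.1753 312.9843] 23808.5 [0.4622 0.2277] 40.31826 [58.13969039916992, 95.1810531616211]
t 23.38 tcp [0.4634 0.225  0.0399] yaw 21.71 z-axis [-0.  0. -1.] F [ 0.4106  0.313  -2.8747] w 0.355 gf 69.8
  shift [-4.3537 -0.2033 -2.502 ] turn 1.635788790254219
```

Lift force is about −2.9 N, so this is the brass weight. I'll raise it, turn it, and re-measure the unobstructed case.

send_rows --targets '[[[0.6, 0, 0, -0.4, 0, 0, 0], [0.6, 0, 0, -0.7, 0, 0, 0], [0.6, 0, 0, -0.7, 0, 0, 0], [0.6, 0, 0, -0.7, 0, 0, 0], [0.6, 0, 0, 0, 0, 0, 0.5], [0.6, 0, 0, 0, 0, 0, 0.6], [0.6, 0, 0, 0, 0, 0, 0.53], [0.6, 0, 0, 0, 0, 0, 0]]]'

```text
time: 24.38
tcp_pos: [0.4631, 0.2249, 0.1898]
eef_rot: [-0.0, 0.63, 0.777, -0.0]
force: [0.6, -0.2, -3.3]
grip_width: 0.357
gripper_force: 70.2
```

Run:
```python
from h import *
for n in ["top","scene"]:
    m=robot.camera_model(n); im,d=robot.get_image(n); X=cloud(m,d)
    S=cv2.cvtColor(im,cv2.COLOR_BGR2HSV)[...,1]
    near=(abs(X[...,0]-.55)<.13)&(abs(X[...,1]+.02)<.12)
    mk=(near&(S<60)&(X[...,2]>.018)&(X[...,2]<.06)).astype(np.uint8); mk=cv2.morphologyEx(mk,cv2.MORPH_CLOSE,np.ones((9,9)))
    # rectify the plane z=35 mm to 1 mm/px, drop the wing by opening with a block
    g=np.array([[.45,-.15],[.45,.15],[.68,.15],[.68,-.15]]); c=np.c_[g,np.full(4,.035)]@np.array(m["R"]).T+m["t"]
    uv=(c@np.array(m["intrinsics"]).T); uv=(uv[:,:2]/uv[:,2:]).astype(np.float32)
    T=cv2.getPerspectiveTransform(uv,np.float32([[0,0],[300,0],[300,230],[0,230]]))
    w=cv2.warpPerspective(mk,T,(300,230)); M=cv2.getRotationMatrix2D((150,115),-11.9,1)
    best=None
    for a in (-11.9,11.9):
        r=cv2.warpAffine(w,cv2.getRotationMatrix2D((150,115),a,1),(300,230)); o=cv2.morphologyEx(r,cv2.MORPH_OPEN,np.ones((90,120)))
        if best is None or o.sum()>best[0].sum(): best=(o,a)
    o,a=best; o=cv2.warpAffine(o,cv2.getRotationMatrix2D((150,115),-a,1),(300,230))
    P=np.argwhere(o>0)[:,[0,1]]/1000+[.45,-.15]; cc,yaw,s=rect(P); y=np.radians(yaw); ex=np.array([np.cos(y),np.sin(y)])
    print(n,"case",cc,yaw,s,"pocket",cc-.01*ex)
    f=near&(X[...,2]>.018)&(X[...,2]<.028)&(np.hypot(X[...,0]-.5487,X[...,1]+.0222)<.055); print("  floor",f.sum(),*rect(X[f]))
sleeve(); to([.5487,-.0222,.19],11.9)
```

```text
top case [ 0.5566 -0.0207] 11.888652 [123.966796875, 153.99282836914062] pocket [ 0.5468 -0.0227]
  floor 814 [ 0.5309 -0.027 ] 11.658065 [70.30412292480469, 97.92842102050781]
scene case [ 0.562  -0.0175] 11.88864 [132.00120544433594, 153.99282836914062] pocket [ 0.5522 -0.0195]
  floor 725 [ 0.5426 -0.0226] 11.412513 [31.332191467285156, 98.40509796142578]
-1 5 [ 0.6378 -0.0368  0.0953]
1 46 [0.6275 0.0126 0.0949]
t 24.52 tcp [0.4633 0.225  0.1898] yaw 11.98 z-axis [-0.0002 -0.     -1.    ] F [-0.3511 -0.0833 -3.7349] w 0.353 gf 70.2
  shift [-4.3251  0.5383 -0.003 ] turn 0.012750786734626077
```

The pocket estimates agree within a few millimetres, so I take (0.548,-0.0215), yaw 11.9°. Carrying the weight over it.

send_rows --targets '[[[0.6, -0.4, 0.05, 0, 0, 0, 0], [0.6, -0.7, 0.09, 0, 0, 0, 0], [0.6, -0.7, 0.09, 0, 0, 0, 0], [0.6, -0.7, 0.09, 0, 0, 0, 0], [0.6, -0.7, 0.09, 0, 0, 0, 0], [0.6, -0.7, 0.08, 0, 0, 0, 0], [0.6, -0.41, 0.04, 0, 0, 0, 0], [0.6, 0, 0, 0, 0, 0, 0], [0.6, 0, 0, 0.5, 0, 0, 0], [0.6, 0, 0, 0.5, 0, 0, 0], [0.6, 0, 0, 0.5, 0, 0, 0], [0.6, 0, 0, 0.3, 0, 0, 0], [0.6, 0, 0, 0, 0, 0, 0], [0.6, 0, 0, 0, 0, 0, 0]]]'

```text
time: 26.28
tcp_pos: [0.5486, -0.0209, 0.0828]
eef_rot: [0.001, 0.629, 0.777, 0.001]
force: [-0.2, -0.3, -2.6]
grip_width: 0.354
gripper_force: 70.1
```

Run:
```python
from h import *
to([.548,-.0215,.046],11.9)
m=robot.camera_model("wrist"); im,d=robot.get_image("wrist"); X=cloud(m,d); S=robot.sense()["tcp_pos"]
y=np.radians(11.9); ex=np.array([np.cos(y),np.sin(y)]); ey=np.array([-np.sin(y),np.cos(y)])
L=np.stack([(X[...,:2]-S[:2])@ex,(X[...,:2]-S[:2])@ey,X[...,2]],-1); k=d>.02
t=k&(abs(L[...,0])<.014)&(L[...,1]>.015)&(L[...,2]>S[2]-.01)&(L[...,2]<S[2]+.05)
print("weight top",t.sum(),np.percentile(L[t],[2,50,98],axis=0))
for a in (.02,.03,.04): w=t&(abs(L[...,1]-a)<.004); print(a,np.median(L[w][:,2]))
for a in (-.01,.01): w=t&(abs(L[...,0]-a)<.003)&(L[...,1]>.025); print("roll",a,np.median(L[w][:,2]))
```

```text
t 26.27 tcp [ 0.5486 -0.0209  0.0828] yaw 11.98 z-axis [ 0.0015  0.0002 -1.    ] F [-0.2155 -0.3058 -2.613 ] w 0.354 gf 70.1
  shift [-0.0082 -0.0124  0.6127] turn 0.01293120870270966
weight top 8478 [[-0.0134  0.0157  0.0983]
 [-0.0001  0.0329  0.1056]
 [ 0.0134  0.0471  0.1069]]
0.02 0.10567418679242738
0.03 0.10569405772876646
0.04 0.10566528448347168
roll -0.01 0.1055785613122459
roll 0.01 0.10558631098185067
```

The weight is level and centred in the grip, with its far end 47 mm from the TCP. Its underside is 9.9 mm above the TCP, so I lower 37 mm.

send_rows --targets '[[[0.6, 0, -0.01, 0.25, 0, 0, 0], [0.6, 0, 0, 0.2, 0, 0, 0], [0.6, 0, 0, 0.11, 0, 0, 0], [0.6, 0, 0, 0.05, 0, 0, 0], [0.6, 0, 0, 0, 0, 0, 0], [0.6, 0, 0, 0, 0, 0, 0], [0.6, 0, 0, 0, 0, 0, 0], [0.6, 0, 0, 0, 0, 0, 0]]]'

```text
time: 27.32
tcp_pos: [0.5475, -0.0215, 0.0455]
eef_rot: [0.0, 0.63, 0.777, 0.0]
force: [-0.1, 0.6, -2.9]
grip_width: 0.355
gripper_force: 70.2
```

Run:
```python
from h import *
to([.548,-.0215,.046],11.9); sleeve()
m=robot.camera_model("wrist"); im,d=robot.get_image("wrist"); X=cloud(m,d); o=np.array([.548,-.0215])
y=np.radians(11.9); ex=np.array([np.cos(y),np.sin(y)]); ey=np.array([-np.sin(y),np.cos(y)])
L=np.stack([(X[...,:2]-o)@ex,(X[...,:2]-o)@ey,X[...,2]],-1); k=d>.02
t=k&(abs(L[...,0])<.02)&(L[...,1]>.015)&(L[...,2]>.05)&(L[...,2]<.09)&(L[...,1]<.06)
print("weight",np.percentile(L[t],[1,50,99],axis=0))
c=k&(abs(L[...,2]-.035)<.004)&(abs(L[...,0])<.09)&(abs(L[...,1])<.1); print("case top",np.percentile(L[c],[.5,99.5],axis=0),"expect x -52..72 y ..78")
e=k&(L[...,1]>.03)&(L[...,1]<.06)&(abs(L[...,0])<.03)&(L[...,2]>.019)&(L[...,2]<.027); print("floor visible",e.sum(),np.percentile(L[e],[1,99],axis=0) if e.sum() else "")
m=robot.camera_model("top"); im,d=robot.get_image("top")
S=cv2.cvtColor(im,cv2.COLOR_BGR2HSV); mk=((S[...,1]<60)&(S[...,2]<110)).astype(np.uint8)
mk[:,:390]=0;mk[:220]=0;mk[270:]=0;mk[:,460:]=0
for q in cv2.findContours(mk,0,1)[0]:
    if cv2.contourArea(q)>150: print("light",*rect(ray(m,q[:,0],.016)))
```

```text
t 27.32 tcp [ 0.5475 -0.0215  0.0455] yaw 11.93 z-axis [ 0.0005  0.0001 -1.    ] F [-0.1043  0.6008 -2.938 ] w 0.355 gf 70.2
  shift [-0.0011  0.0081 -0.008 ] turn 0.005519128030058458
-1 125 [ 0.555  -0.042   0.0688]
1 176 [0.5542 0.0126 0.07  ]
weight [[-0.0154  0.0154  0.0593]
 [ 0.0002  0.0328  0.0683]
 [ 0.0156  0.047   0.0698]]
case top [[-0.0838 -0.0676  0.0326]
 [ 0.0709  0.0765  0.0367]] expect x -52..72 y ..78
floor visible 1079 [[-0.0176  0.041   0.0214]
 [ 0.017   0.0463  0.0253]]
light [ 0.4706 -0.2168] -9.524758 [33.61064529418945, 95.73120880126953]
```

The weight's underside is about 20 mm above the case, and it is centred within about 2 mm (pocket floor edges seen at −17.6 and +17 mm). The light weight lies flat where I put it. Handing in.

```bash
python3 -c "
from rig import robot
print(robot.close_job())"
```

```text
the job is handed in; nothing more can be done
None
```

I handed the job in, with no verdict shown: the leg is open at its stop, the lighter (right) weight lies flat on the mat, and the gripper holds the brass (left) one level, about 20 mm above the case and within about 2 mm of the pocket's centre.

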